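Index the slide to the dispensing needle and hold the plunger home

TASK

Pull up the black plunger knob of the index slide, shift the carriage by one hole so that the hub in its nest comes under the dispensing needle (not the ring light), and let the pin down into that hole. Then push the knob fully down against its spring and finish while still holding it there, so that a colleague can tighten the clamp. Keep the hub in its nest, and leave the dish, the bottle and the blue tray where they are.

Things in the scene. Friction and masses are not known exactly. Their poses are not given: they have to be found in the camera images.
- fixture: Index slide screwed to the bench: aluminium base plate 90 x 380 x 10 mm with a steel rail (36 wide, 360 long, top at 40 mm) along its middle. Origin: centre of the underside, on the bench; x points from the knob side to the nest and heads, y along the rail (the slide direction), z up. The rail has five 12 mm holes in its top at y = -120, -60, 0, 60 and 120 mm (pitch 60 mm). End stops 55 mm high at y = +-184 mm.
- carriage (a joint): Position in m of the aluminium carriage (64 x 84 mm saddle, top at 53 mm above the bench, with a 44 mm wide arm towards +x that carries the nest) along the fixture's y; 0 = over the middle hole, where it starts locked; range -0.13 to 0.13. Moves with about 2 N of friction once the pin is clear; about 1 mm of play either way when locked.
- pin (a joint): Height in m of the spring plunger (10 mm round-nosed pin and its knob); 0 = fully home, range 0 to 0.020. Let go in a hole it rests about 5 mm up; pushing it home from there takes about 5 N, pulling it up takes 0.9 N more per mm. The pin is clear of the rail from about 14 mm up; lowered between holes it lands on the rail.
- knob: Black plain round plunger knob, upright cylinder 25 mm diameter, 30 mm high, on the pin; origin: centre of its underside, z up. It rides on the carriage, above the rail's centre line; its underside is 74 mm above the bench when the pin is home, that is 21 mm above the carriage top, where only a 20 mm wide, 15 mm high boss stands under it. Can be gripped from above at any yaw; the heads stand 110 mm or more behind it on the +x side of the fixture.
- nest (a point): Centre of the inner floor of the nest, a shallow black round cup (47 mm outside, 9 mm high) on the carriage arm, 140 mm from the knob axis along the fixture's +x, 56 mm above the bench.
- hub: Small loose steel stepped hub lying in the nest: 35 mm diameter, 10 mm high, with an 18 mm boss to 16 mm. Origin: centre of its underside, z up. About 50 g.
- needle (a point): Tip of the dispensing needle, 86 mm above the bench: a thin steel needle under a slim white upright syringe barrel (20 mm diameter) on a bracket whose column (to 204 mm) stands 75 mm farther in the fixture's x and 30 mm to its +y side. It stands over the nest's place for one of the two next holes (60 mm to either side along the rail). Nothing touches the needle as the hub passes under it.
- ring_light: The other head, a wide white ring light (52 mm diameter, underside 122 mm above the bench) with a black lens tube on a bracket like the dispenser's, 204 mm high; over the nest's place for the other next hole. Origin: on the bench below the lens axis.
- dish: Loose glass dish, 90 mm diameter, 16 mm high, beside the slide; origin: centre of its underside.
- bottle: Loose white bottle, 54 mm diameter, 130 mm high, beside the slide; origin: centre of its underside.
- tray: Loose blue sorting tray 100 x 150 x 22 mm beside the slide; origin: centre of its underside.

How it is judged (in metres and radians):
On the way, in this order (a step that is already met when the one before it is completed fails the run):
1. the knob is pulled up by the gripper while the carriage is still at its first hole (value of joint pin above 0.01 m and value of joint carriage between -0.008 and 0.008 m and contact force between the fingers and knob above 0.5 N), for 0.05 s.
2. the nest is under the needle and the pin is in that hole (horizontal distance between nest and needle below 0.004 m and value of joint pin below 0.008 m), for 0.1 s.
At the end, for the whole second after the job is handed in: The nest is within 4 mm of the point below the needle, the pin is in that hole and held within 2.5 mm of fully home by the gripper, which still bears on the knob with more than 2 N; the hub lies flat in its nest and the carriage is at rest (value of joint pin below 0.0025 m and horizontal distance between nest and needle below 0.004 m and horizontal distance between hub and needle below 0.008 m and height (world z) of hub below 0.06 m and angle between hub's own z axis and vertical below 0.15 rad and contact force between the fingers and knob above 2 N and velocity of joint carriage between -0.01 and 0.01 m/s); the arm keeps its last pose, push and grip.
It fails at once if the hub leaves its nest (distance between hub and nest above 0.012 m).
It fails at once if the dish, the bottle or the tray is disturbed (distance of any of dish, bottle, tray from where it was at the start of the episode above 0.015 m or angle between bottle's own z axis and vertical above 0.3 rad).
It also fails if it takes over 35 s, if anything falls off the work surface, if the arm or the gripper's body presses on something with over 40 N, if the wrist force passes 120 N, or if a joint passes its speed limit or range.

ROBOT

A 7-joint arm with a two-finger parallel gripper is mounted at the origin on the work surface. World frame = base frame: x ahead of the robot, y to its left, z up, the work surface at z = 0. Lengths are in mm, angles in rad, forces in N, time in s.
With the tool pointing down it reaches from about 400 to 875 mm from the base axis. Payload 6.5 kg.
Tool frame: the origin (TCP) lies midway between the tips of the shut fingers; the grasp point (between the pads) lies 19 mm behind it; z points along the fingers, y is the line along which they close (so a half turn about z gives the same grasp; the last joint's range is limited). The gripper opens to 85 mm and grips with 20 to 120 N. Pads are 22 mm wide; open, the fingers measure 114 mm over their backs; the gripper's body (76 mm by 85 mm) begins 54 mm behind the grasp point. The pads swing forward as they close: fully open they stand 13 mm farther back than shut.
Start: joints at [1.068, 0.536, -0.004, 1.538, 0.003, 1.067, -0.071], TCP at [274.972, -588.966, 231.29] pointing down, gripper open.
Joint ranges: [-2.7, 2.7], [-0.37, 2.16], [-1.27, 1.26], [0.24, 2.4], [-1.31, 4.45], [0.19, 1.91], [-2.76, 2.76]. Speed limits (rad/s): [2.39, 2.39, 3.14, 3.14, 3.14, 3.14, 3.14].

INTERFACE

Orientations are given as a rotation vector (axis times angle).
In Python, from bench import bot gives the robot as it stands. The module is installed in compiled form; this text tells all that it offers.
- The arm moves only by the tool send_rows, never from a script. Its argument "targets" is a list of rows, each an object with "slide": the shift along the tool's x, y, z in mm, a list of three; "rotation": the turn, a rotation vector about the tool's x, y, z in degrees, a list of three. In form: [{"slide": [x, y, z], "rotation": [rx, ry, rz]}, ...]. A call has 1 to 10 rows; each row is the pose to reach, as a shift and turn from the pose commanded when the call began, along the tool's axes at that moment; what a row does not reach only later rows make up. A row lasts 1/12 s, in which the tool goes at most 41.7 mm and 7.16 degrees, less where a joint would pass 70% of its speed; a pose out of reach is approached as far as the arm can. A call with a gripper value outside its range is refused whole. "jaw" is the closure, from 0 (fully open) to 1 (shut), set as the call begins (left out, the last holds). The fingers move at their own pace and stop on an object; "grip_force" is the grip in N (left out, the last holds). Time passes only in rows, so rows that repeat a pose let the fingers close. It gives the time, the measured TCP pose, the force, the opening and the grip force at its end, in the units of the state.
- bot.state(): the state, without advancing time (a new reading comes with each control period).
- bot.grab_frame(name): name is "side" or "top"; returns the picture (384x512x3 uint8, blue, green, red); there is no depth.
- bot.get_calibration(name): a dict with "fx", "fy", "cx", "cy" (pixels), "distortion" ([k1, k2, p1, p2, k3] as OpenCV has them; the pictures are not rectified), "view" (4x4, takes a point from world to camera coordinates). Camera axes: x right, y down, z forward; pixel columns grow to the right and rows downward; lengths in mm; the calibration is good to about 2 mm. A picture is of the moment at which its call begins. get_calibration takes no time and is no camera call.
- bot.hand_in(): hands the job in; it is judged then, once.
The state is a dict: "time_s": time; "joint_positions": joint angles; "dq": joint speeds; "effort": joint torques, N m; "tcp_pos": TCP position; "tcp_rot": TCP orientation; "force": force on the tool from outside, world axes, zero at the start; "ft_torque": the same for the moment, N m; "gripper_width": opening from 0.0 (shut) to 1.0 (fully open); "grasp_force": force on a finger pad.
Only numpy, scipy, OpenCV 4.12 (cv2) and the standard library are available. Lean on these libraries where they do the work, as an engineer would, in place of code of your own. Each camera call takes 0.05 s, during which the arm holds its last target. There are 200 camera calls.

## Working session

There is one attempt and no reset: what is moved stays moved. The work goes in short steps, Python scripts to look and compute and a tool call to move; the robot and the scene stay as the last step left them, time stands still between calls to the robot, and variables do not carry over. Pictures are saved under pics/ and viewed, at most 10 in all, crops included, and the job is handed in when it is done.

Besides the shell and the picture viewer there is one more tool, called as name([rows], argument=value, ...), one row to a line, values as JSON. send_rows: Moves the arm, as the interface text tells. Its arguments: {"type":"object","properties":{"targets":{"type":"array"},"jaw":{"type":"number"},"grip_force":{"type":"number"}},"required":["targets"]}

```bash
mkdir -p pics
cat > h.py <<'E'
import numpy as np, cv2
from bench import bot
def ray(name,uv):
    c=bot.get_calibration(name); K=np.array([[c['fx'],0,c['cx']],[0,c['fy'],c['cy']],[0,0,1.]])
    V=np.array(c['view']); p=cv2.undistortPoints(np.array([[uv]],float),K,np.array(c['distortion'],float))[0,0]
    R=V[:3,:3]; o=-R.T@V[:3,3]; d=R.T@np.array([p[0],p[1],1]); return o,d/np.linalg.norm(d)
def onz(name,uv,z):
    o,d=ray(name,uv); return o+d*(z-o[2])/d[2]
def proj(name,P):
    c=bot.get_calibration(name); K=np.array([[c['fx'],0,c['cx']],[0,c['fy'],c['cy']],[0,0,1.]]); V=np.array(c['view'])
    return cv2.projectPoints(np.array([P],float),cv2.Rodrigues(V[:3,:3])[0],V[:3,3],K,np.array(c['distortion'],float))[0][0,0]
def tri(a,b):
    (o1,d1),(o2,d2)=a,b; A=np.stack([d1,-d2],1); t=np.linalg.lstsq(A,o2-o1,rcond=None)[0]
    p,q=o1+d1*t[0],o2+d2*t[1]; return (p+q)/2,np.linalg.norm(p-q)
E
python3 - <<'E'
from h import *
for n in("top","side"):
    f=bot.grab_frame(n); cv2.imwrite(f"pics/{n}0.png",f); cv2.imwrite(f"pics/{n}0b.png",cv2.resize(f,(800,600),interpolation=cv2.INTER_CUBIC))
    print(n,ray(n,(256,192)))
s=bot.state(); print(s['time_s'],s['tcp_pos'],s['tcp_rot'],s['force'])
E
```

```text
top (array([ 291.52654452,   26.4001326 , 1531.70996363]), array([ 0.18267124, -0.01068866, -0.98311595]))
side (array([174.9376501 , 728.92257426, 754.25439594]), array([ 0.35985473, -0.65419772, -0.66522922]))
0.1 [ 274.72551488 -588.49733973  230.50986536] [-3.06555285e+00 -6.80420049e-01  6.81897395e-04] [-0.20257908  0.21210668 -0.23775317]
```

View pics/top0b.png

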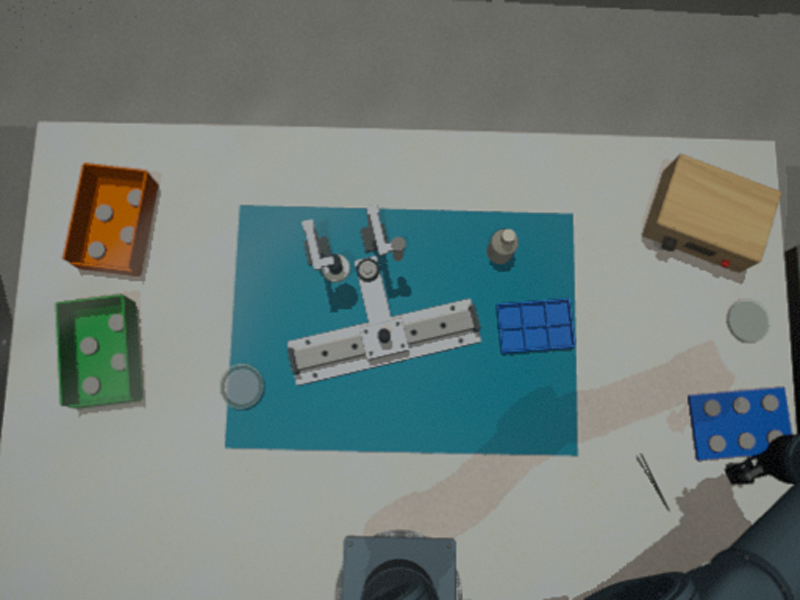

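View pics/side0b.png

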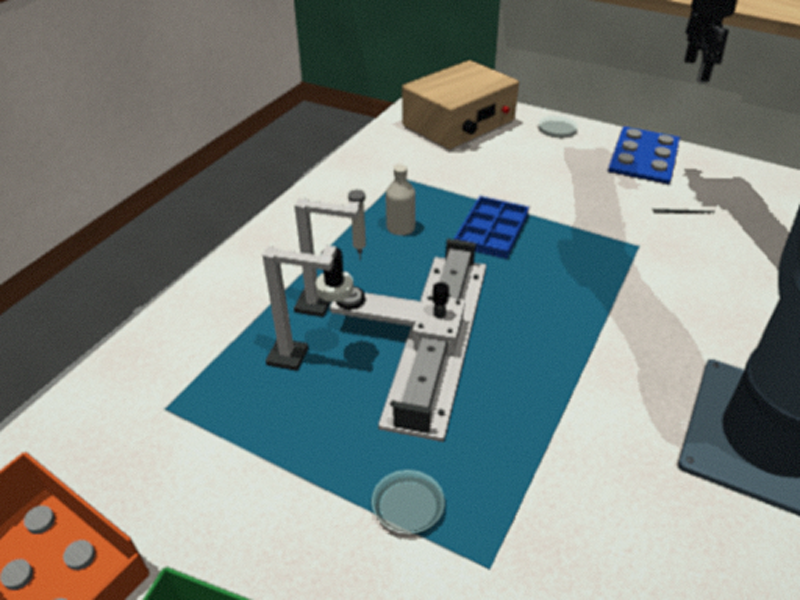

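The top view shows the knob at about (384,337), the nest at (368,268), the ring light at (335,268) on the left, and the needle syringe at (398,245) on the right. So the carriage has to go to fixture -y. The side view agrees: the syringe is at (358,220) and the knob at (440,295). All of these are in 800x600 pixels.

Run:
```python
from h import *
def blob(n,xy,r,thr,area=8):
    f=cv2.imread(f"pics/{n}0.png"); x,y=np.array(xy)*.64; x,y=int(x),int(y)
    g=f[y-r:y+r+1,x-r:x+r+1].max(2); m=(g<thr).astype('uint8')
    k,l,s,c=cv2.connectedComponentsWithStats(m)
    return [(round(c[i][0]+x-r,1),round(c[i][1]+y-r,1),int(s[i][4]),list(map(int,s[i][:4]+[x-r,y-r,0,0]))) for i in range(1,k) if s[i][4]>=area]
T=blob("top",(384,337),8,60); S=blob("side",(440,295),14,50); print(T,S)
H=[blob("top",p,4,90,3) for p in((325,353),(353,346),(413,331),(442,325))]
hp=[]
for h in H:
    if h:
        b=max(h,key=lambda q:q[2]); p=onz("top",b[:2],40); hp.append(p[:2]); print(b,p.round(1))
hp=np.array(hp)
if len(hp)==4:
    print("c",hp.mean(0),"d",np.diff(hp,axis=0),"yaw y-axis",np.degrees(np.arctan2(*(hp[0]-hp[3])[::-1])))
for t in T: print("knobtop",onz("top",t[:2],107).round(1))
n=onz("top",np.array((368,268))*.64,62); print("nest",n)
print("needle syr",tri(ray("top",np.array((398,242))*.64),ray("side",np.array((357,196))*.64)))
big=np.hstack([cv2.resize(cv2.imread("pics/top0.png")[125:265,180:320],(400,400),interpolation=cv2.INTER_NEAREST),cv2.resize(cv2.imread("pics/side0.png")[110:250,170:310],(400,400),interpolation=cv2.INTER_NEAREST)]); cv2.imwrite("pics/z.png",big)
```

```text
[(np.float64(245.5), np.float64(214.5), 44, [243, 211, 6, 8])] [(np.float64(281.4), np.float64(191.0), 168, [276, 181, 11, 22])]
(np.float64(207.5), np.float64(225.8), 10, [206, 225, 4, 3]) [459.7 156.6  40. ]
(np.float64(226.4), np.float64(221.5), 11, [225, 220, 4, 4]) [474.3  99.1  40. ]
(np.float64(264.5), np.float64(212.5), 12, [263, 211, 4, 4]) [505.  -17.4  40. ]
(np.float64(283.0), np.float64(207.8), 10, [282, 206, 3, 4]) [521.  -74.4  40. ]
c [490.00992929  40.97901878] d [[  14.64770871  -57.49973814]
 [  30.69580567 -116.55360137]
 [  16.02115496  -56.96436026]] yaw y-axis 104.87581934634046
knobtop [488.2  40.4 107. ]
nest [627.33162738  74.99387165  62.        ]
needle syr (array([641.14183656,  16.51610257, 203.15866799]), np.float64(6.716163256523004))
```

View pics/z.png

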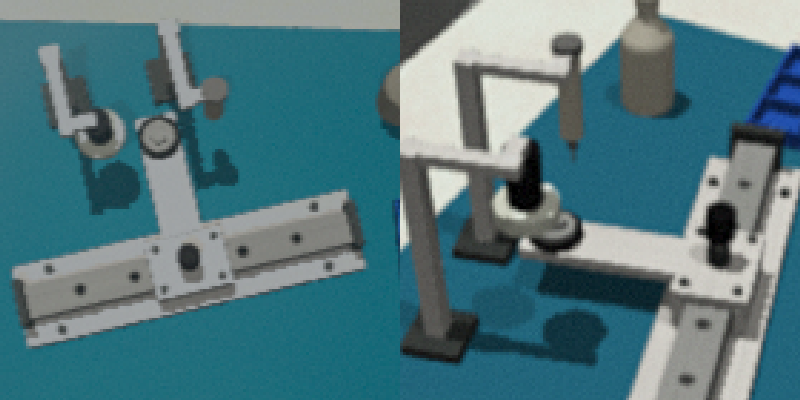

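The hole fit is good: pitch about 60 mm and yaw 14.9°. It puts the knob axis at about (490,41). The predicted nest and needle positions, (625,77) and (641,19), match the ones I measured. I'll grip with the fingers closing along the rail.

```bash
cat >> h.py <<'E'
from scipy.spatial.transform import Rotation as Ro
def go(P,yaw=14.9):
    s=bot.state(); R=Ro.from_rotvec(s['tcp_rot']); c,d=np.cos(np.radians(yaw)),np.sin(np.radians(yaw))
    G=Ro.from_matrix([[c,d,0],[d,-c,0],[0,0,-1]])
    print("t",s['time_s'],"pos",np.round(s['tcp_pos'],1),"slide",R.inv().apply(np.array(P)-s['tcp_pos']).round(1),"rot",(R.inv()*G).as_rotvec(degrees=True).round(1),"w",s['gripper_width'],"F",np.round(s['force'],1),"grasp",s['grasp_force'])
E
python3 -c "
from h import *
go((490,41,231))"
```

```text
t 0.1 pos [ 274.7 -588.5  230.5] slide [ 4.614e+02 -4.793e+02  2.000e-01] rot [-0.1  0.  10.1] w 1.001381294061685 F [-0.2  0.2 -0.2] grasp 0.0
```

send_rows([
  {"slide":[46,-48,0],"rotation":[0,0,1]},
  {"slide":[69,-72,0],"rotation":[0,0,2]},
  {"slide":[92,-96,0],"rotation":[0,0,3]},
  {"slide":[115,-120,0],"rotation":[0,0,4]},
  {"slide":[138,-144,0],"rotation":[0,0,5]},
  {"slide":[161,-168,0],"rotation":[0,0,6]},
  {"slide":[184,-192,0],"rotation":[0,0,7]},
  {"slide":[207,-216,0],"rotation":[0,0,8]},
  {"slide":[230,-240,0],"rotation":[0,0,9]},
  {"slide":[253,-264,0],"rotation":[0,0,10]},
], jaw=0)

```text
time_s: 0.93
tcp_pos: [392.5, -241.1, 231.2]
tcp_rot: [-3.115, -0.409, 0.001]
force: [1.7, 0.2, 0.0]
gripper_width: 1.002
grasp_force: 0.0
```

```bash
python3 -c "
from h import *
go((490,41,231))"
```

```text
t 0.9333 pos [ 392.5 -241.1  231.2] slide [ 1.671e+02 -2.473e+02  1.000e-01] rot [-0.   0.   0.1] w 1.0020101193975235 F [1.7 0.2 0. ] grasp 0.0
```

send_rows([
  {"slide":[19,-28,0],"rotation":[0,0,0]},
  {"slide":[38,-56,0],"rotation":[0,0,0]},
  {"slide":[57,-84,0],"rotation":[0,0,0]},
  {"slide":[76,-112,0],"rotation":[0,0,0]},
  {"slide":[95,-140,0],"rotation":[0,0,0]},
  {"slide":[114,-168,0],"rotation":[0,0,0]},
  {"slide":[133,-196,0],"rotation":[0,0,0]},
  {"slide":[152,-224,0],"rotation":[0,0,0]},
  {"slide":[168,-248,0],"rotation":[0,0,0]},
  {"slide":[168,-248,0],"rotation":[0,0,0]},
])

```text
time_s: 1.77
tcp_pos: [491.6, 47.2, 231.4]
tcp_rot: [-3.109, -0.423, -0.003]
force: [-0.6, 0.7, 1.0]
gripper_width: 0.999
grasp_force: 0.0
```

send_rows([
  {"slide":[0,0,25],"rotation":[0,0,0]},
  {"slide":[0,0,50],"rotation":[0,0,0]},
  {"slide":[0,0,75],"rotation":[0,0,0]},
  {"slide":[0,0,91],"rotation":[0,0,0]},
  {"slide":[0,0,91],"rotation":[0,0,0]},
])

```text
time_s: 2.18
tcp_pos: [487.6, 39.5, 137.1]
tcp_rot: [-3.115, -0.411, 0.011]
force: [0.4, 1.1, 1.3]
gripper_width: 0.999
grasp_force: 0.0
```

Run:
```python
from h import *
go((490,41,78))
a=bot.grab_frame("side"); b=bot.grab_frame("top")
im=np.hstack([cv2.resize(b[150:260,190:300],(400,400)),cv2.resize(a[130:240,220:330],(400,400))]); cv2.imwrite("pics/pre.png",im)
```

```text
t 2.1833 pos [487.6  39.5 137.1] slide [ 3.1 -0.7 59.1] rot [-0.1  0.4  0.1] w 0.9994980477665952 F [0.4 1.1 1.3] grasp 0.0
```

View pics/pre.png

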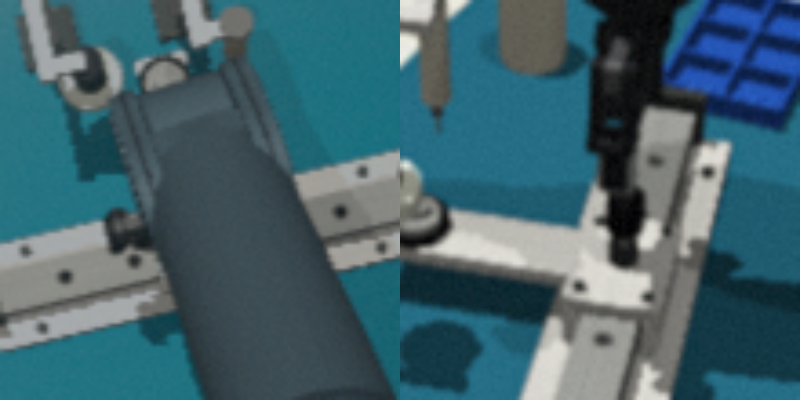

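The side view shows the open fingers straddling the knob at about (625,215). The arm hides the knob in the top view. Next I go down and grip.

send_rows([
  {"slide":[0,0,20],"rotation":[0,0,0]},
  {"slide":[0,0,40],"rotation":[0,0,0]},
  {"slide":[0,0,55],"rotation":[0,0,0]},
  {"slide":[0,0,62],"rotation":[0,0,0]},
  {"slide":[0,0,62],"rotation":[0,0,0]},
  {"slide":[0,0,62],"rotation":[0,0,0]},
  {"slide":[0,0,62],"rotation":[0,0,0]},
])

```text
time_s: 2.87
tcp_pos: [491.5, 40.5, 79.6]
tcp_rot: [3.115, 0.411, 0.003]
force: [-0.6, -0.5, 0.6]
gripper_width: 1.002
grasp_force: 0.0
```

Run:
```python
from h import *
go((489.5,41,78))
a=bot.grab_frame("side")
cv2.imwrite("pics/pre2.png",cv2.resize(a[130:240,220:330],(600,600)))
```

```text
t 2.8667 pos [491.5  40.5  79.6] slide [-1.8 -1.   1.6] rot [ 0.  -0.1  0.1] w 1.001513990028819 F [-0.6 -0.5  0.6] grasp 0.0
```

View pics/pre2.png

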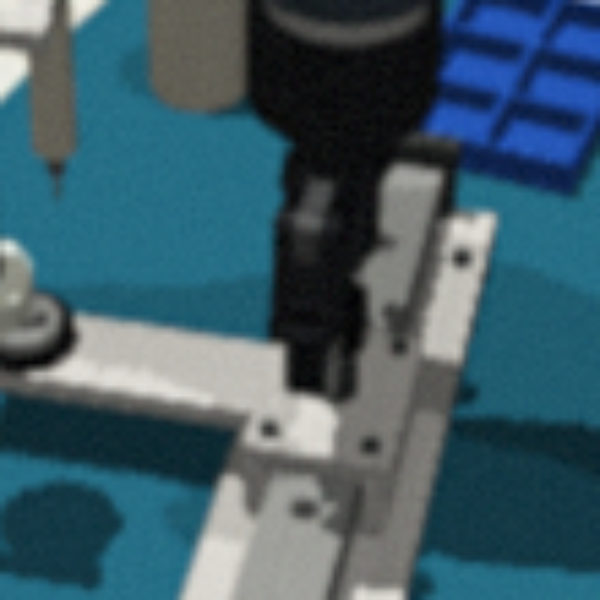

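The near finger is in front of the knob at about (320,370), with the tips above the carriage. I close now.

send_rows([
  {"slide":[-1,-1,1],"rotation":[0,0,0]},
  {"slide":[-1,-1,1],"rotation":[0,0,0]},
  {"slide":[-1,-1,1],"rotation":[0,0,0]},
  {"slide":[-1,-1,1],"rotation":[0,0,0]},
  {"slide":[-1,-1,1],"rotation":[0,0,0]},
  {"slide":[-1,-1,1],"rotation":[0,0,0]},
  {"slide":[-1,-1,1],"rotation":[0,0,0]},
  {"slide":[-1,-1,1],"rotation":[0,0,0]},
  {"slide":[-1,-1,1],"rotation":[0,0,0]},
  {"slide":[-1,-1,1],"rotation":[0,0,0]},
], jaw=1, grip_force=70)

```text
time_s: 3.75
tcp_pos: [489.4, 40.8, 77.3]
tcp_rot: [3.114, 0.41, 0.0]
force: [0.3, -1.9, 1.0]
gripper_width: 0.267
grasp_force: 68.5
```

```bash
python3 -c "
from h import *
go((489.5,41,91))"
```

```text
t 3.75 pos [489.4  40.8  77.3] slide [  0.2  -0.1 -13.7] rot [ 0.  -0.   0.1] w 0.26706074784164796 F [ 0.3 -1.9  1. ] grasp 68.45877551590092
```

send_rows([
  {"slide":[0,0,-3],"rotation":[0,0,0]},
  {"slide":[0,0,-6],"rotation":[0,0,0]},
  {"slide":[0,0,-9],"rotation":[0,0,0]},
  {"slide":[0,0,-12],"rotation":[0,0,0]},
  {"slide":[0,0,-12.5],"rotation":[0,0,0]},
  {"slide":[0,0,-12.5],"rotation":[0,0,0]},
  {"slide":[0,0,-12.5],"rotation":[0,0,0]},
])

```text
time_s: 4.33
tcp_pos: [489.2, 41.1, 89.6]
tcp_rot: [-3.115, -0.411, 0.0]
force: [4.3, -1.3, -10.4]
gripper_width: 0.27
grasp_force: 69.0
```

```bash
python3 -c "
from h import *
go((489.4+15.4,40.8-58,90))"
```

```text
t 4.3333 pos [489.2  41.1  89.6] slide [-0.  60.3 -0.5] rot [-0.   0.   0.1] w 0.2695645416475354 F [  4.3  -1.3 -10.4] grasp 68.95298501243815
```

The pull force is about 10 N, which fits roughly 12 mm of lift. Next comes the 60 mm shift along tool y.

send_rows([
  {"slide":[0,2,0],"rotation":[0,0,0]},
  {"slide":[0,6,0],"rotation":[0,0,0]},
  {"slide":[0,11,0],"rotation":[0,0,0]},
  {"slide":[0,16,0],"rotation":[0,0,0]},
  {"slide":[0,21,0],"rotation":[0,0,0]},
  {"slide":[0,26,0],"rotation":[0,0,0]},
  {"slide":[0,31,0],"rotation":[0,0,0]},
  {"slide":[0,36,0],"rotation":[0,0,0]},
  {"slide":[0,41,0],"rotation":[0,0,0]},
  {"slide":[0,45,0],"rotation":[0,0,0]},
])

```text
time_s: 5.17
tcp_pos: [500.9, -3.1, 89.7]
tcp_rot: [3.115, 0.41, -0.001]
force: [1.8, 3.4, -10.3]
gripper_width: 0.266
grasp_force: 69.0
```

send_rows([
  {"slide":[0,5,0],"rotation":[0,0,0]},
  {"slide":[0,9,0],"rotation":[0,0,0]},
  {"slide":[0,12,0],"rotation":[0,0,0]},
  {"slide":[0,14,0],"rotation":[0,0,0]},
  {"slide":[0,15,0],"rotation":[0,0,0]},
  {"slide":[0,15,0],"rotation":[0,0,0]},
  {"slide":[0,15,0],"rotation":[0,0,0]},
  {"slide":[0,15,0],"rotation":[0,0,0]},
])

```text
time_s: 5.83
tcp_pos: [504.7, -17.4, 89.7]
tcp_rot: [3.114, 0.41, -0.001]
force: [1.7, -0.7, -11.1]
gripper_width: 0.27
grasp_force: 69.1
```

Run:
```python
from h import *
go((489.4+15.4,40.8-58,77))
a=bot.grab_frame("side")
cv2.imwrite("pics/sh.png",cv2.resize(a[110:240,170:320],(690,598)))
```

```text
t 5.8333 pos [504.7 -17.4  89.7] slide [ 0.2 -0.1 12.7] rot [0.  0.  0.1] w 0.2697506264642581 F [  1.7  -0.7 -11.1] grasp 69.06958135776222
```

View pics/sh.png

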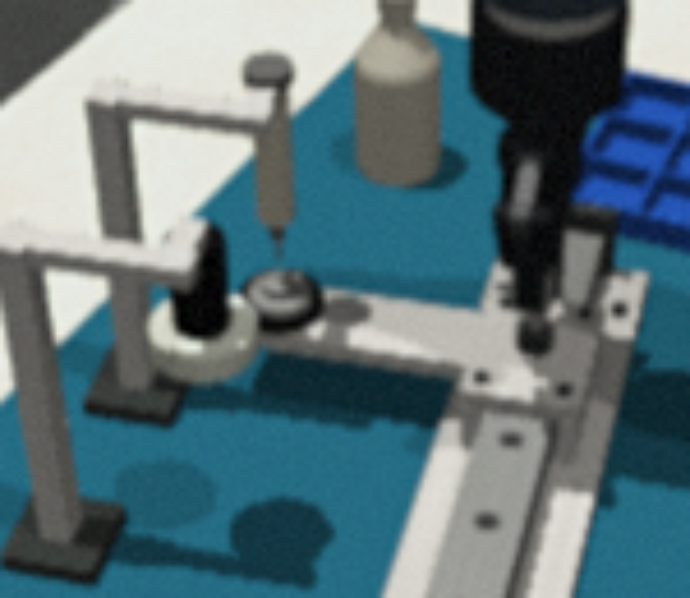

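The carriage has moved one hole. The needle tip at (280,255) is above the hub boss at (283,285), and the hub lies in its nest. I lower the pin into the hole.

send_rows([
  {"slide":[0,0,2],"rotation":[0,0,0]},
  {"slide":[0,0,4],"rotation":[0,0,0]},
  {"slide":[0,0,6],"rotation":[0,0,0]},
  {"slide":[0,0,8],"rotation":[0,0,0]},
  {"slide":[0,0,10],"rotation":[0,0,0]},
  {"slide":[0,0,12],"rotation":[0,0,0]},
  {"slide":[0,0,12.5],"rotation":[0,0,0]},
  {"slide":[0,0,12.5],"rotation":[0,0,0]},
  {"slide":[0,0,12.5],"rotation":[0,0,0]},
  {"slide":[0,0,12.5],"rotation":[0,0,0]},
])

```text
time_s: 6.72
tcp_pos: [504.8, -17.2, 77.4]
tcp_rot: [3.114, 0.411, -0.0]
force: [-2.7, -2.7, -0.3]
gripper_width: 0.271
grasp_force: 70.3
```

send_rows([
  {"slide":[0,0,1],"rotation":[0,0,0]},
  {"slide":[0,0,2],"rotation":[0,0,0]},
  {"slide":[0,0,3],"rotation":[0,0,0]},
  {"slide":[0,0,3.5],"rotation":[0,0,0]},
  {"slide":[0,0,3.5],"rotation":[0,0,0]},
  {"slide":[0,0,3.5],"rotation":[0,0,0]},
  {"slide":[0,0,3.5],"rotation":[0,0,0]},
])

```text
time_s: 7.3
tcp_pos: [504.8, -17.1, 73.8]
tcp_rot: [3.114, 0.411, -0.0]
force: [-2.3, -5.2, 3.9]
gripper_width: 0.272
grasp_force: 70.6
```

The pin is in the hole: the force was near zero at the rest height and rises gently below it. I push to the bottom stop.

send_rows([
  {"slide":[0,0,0.5],"rotation":[0,0,0]},
  {"slide":[0,0,1],"rotation":[0,0,0]},
  {"slide":[0,0,1.5],"rotation":[0,0,0]},
  {"slide":[0,0,1.8],"rotation":[0,0,0]},
  {"slide":[0,0,1.8],"rotation":[0,0,0]},
  {"slide":[0,0,1.8],"rotation":[0,0,0]},
  {"slide":[0,0,1.8],"rotation":[0,0,0]},
])

```text
time_s: 7.88
tcp_pos: [504.9, -17.2, 72.8]
tcp_rot: [3.114, 0.41, -0.0]
force: [-6.0, -4.2, 14.3]
gripper_width: 0.271
grasp_force: 71.8
```

The force jumped to 14 N after about 5 mm of travel, so the pin is at the stop. One last look, then I hand in.

Run:
```python
from h import *
a=bot.grab_frame("side"); cv2.imwrite("pics/end.png",cv2.resize(a[110:240,170:320],(690,598)))
go((504.8,-17.2,72.5))
```

```text
t 7.9333 pos [504.9 -17.1  72.8] slide [-0.1  0.   0.3] rot [0.  0.  0.1] w 0.2681078988618767 F [-5.8 -3.6 12.9] grasp 71.79854246322066
```

View pics/end.png

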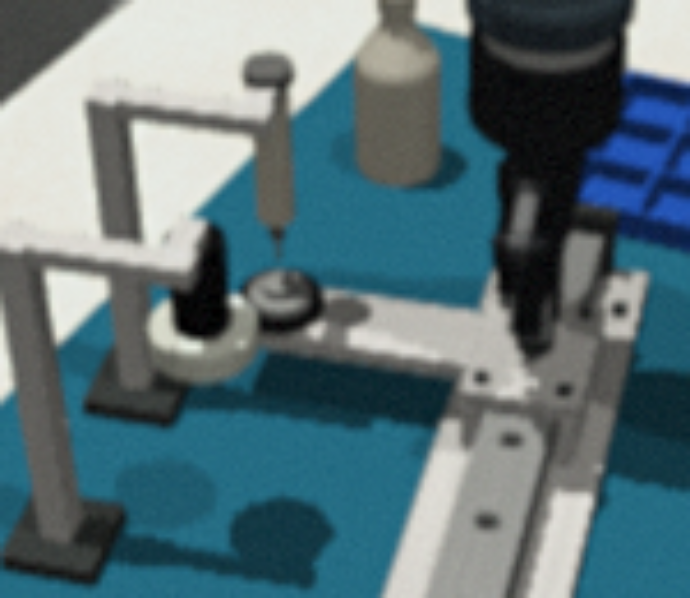

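The hub at (283,290) lies flat under the needle tip at (280,255), and the gripper is holding the knob down.

```bash
python3 -c "
from bench import bot
print(bot.hand_in())"
```

```text
the job is handed in; nothing more can be done
None
```

I handed the job in at about 8 s: the carriage is one hole along with the hub under the needle, the pin is in that hole, and the gripper is holding the knob down at its stop with about 13 N (no verdict was returned).

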